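Shut the lids of the two finished parts bins

ROBOT

A 6-joint arm with a two-finger parallel gripper is mounted at the origin on the work surface. World frame = base frame: x ahead of the robot, y to its left, z up, the work surface at z = 0. Lengths are in mm, angles in degrees, forces in N, time in s.
With the tool pointing down it reaches from about 350 to 850 mm from the base axis. Payload 8.1 kg.
Tool frame: the origin (TCP) lies at the very end of the fingers, on their centre line; the grasp point (between the pads) lies 19 mm behind it; z points along the fingers, y is the line along which they close (so a half turn about z gives the same grasp; the last joint's range is limited). The gripper opens to 85 mm and grips with 20 to 120 N. Pads are 22 mm wide; open, the fingers measure 114 mm over their backs; the gripper's body (76 mm by 85 mm) begins 54 mm behind the grasp point. The pads swing forward as they close: fully open they stand 13 mm farther back than shut.
Start: joints at [65.638, 7.471, 85.268, -0, 87.261, -4.893], TCP at [199.958, 565.705, 209.892] pointing down, gripper open.
Joint ranges: [-169.43, 169.43], [-51.17, 129.36], [1.28, 143.12], [-76.62, 256.62], [0, 156.53], [-152.29, 152.29]. Speed limits (degrees/s): [136.94, 136.94, 159.86, 180, 180, 180].

INTERFACE

Orientations are given as [roll, pitch, yaw] about the fixed x, y, z axes, in that order (R = Rz(yaw) Ry(pitch) Rx(roll)).
In Python, from bench import sense, eyes, job, models gives the robot as it stands. The module is installed in compiled form; this text tells all that it offers.
- The arm moves only by the tool apply_moves, never from a script. Its argument "rows" is a list of rows, each a list of 6 numbers: the shift along the tool's x, y, z in mm, then the turn, a rotation vector about the tool's x, y, z in rad. In form: [[dx, dy, dz, rx, ry, rz], ...]. A call has exactly 5 rows; each row shifts and turns the commanded pose from where the row before left it, along the tool's axes as they then stand; what a row does not reach is not made up. A row lasts 1/8 s, in which the tool goes at most 62.5 mm and 10.7 degrees, less where a joint would pass 70% of its speed; a pose out of reach is approached as far as the arm can. A call is refused whole if a number of a shift passes 62.5 or a number of a turn 0.188, either way. A call with a gripper value outside its range is refused whole. "fingers" is the finger opening in mm, from 0 to 85.4, set as the call begins (left out, the last holds). The fingers move at their own pace and stop on an object; "grip_force" is the grip in N (left out, the last holds). Time passes only in rows, so rows that do not move let the fingers close, or fill a call up. It gives the time, the measured TCP pose, the force, the opening and the grip force at its end, in the units of the state.
- sense(): the state, without advancing time (a new reading comes with each control period).
- eyes.snapshot(name): name is "scene" or "top" or "wrist"; returns (picture, depth): 400x640x3 uint8, red, green, blue; 400x640 float32, mm along the optical axis (not along the pixel's ray), 0 where there is no reading.
- eyes.get_calibration(name): a dict with "intrinsics" (3x3 intrinsics, pixels), "R" (3x3) and "t" (3): a world point X has camera coordinates R X + t; the wrist camera has in their place "mount" (4x4, takes a point from camera to tool coordinates, whose origin is the TCP and whose axes are the flange's). Camera axes: x right, y down, z forward; pixel columns grow to the right and rows downward; lengths in mm; the calibration is good to about 2 mm. The wrist camera is an equidistant fisheye: a pixel r from the principal point sees the ray r / f radians off the axis. A picture is of the moment at which its call begins: read the wrist's pose just before it. get_calibration takes no time and is no camera call.
- job.hand_in(): hands the job in; it is judged then, once.
Trained networks look in the newest picture that a camera, given by its name, has taken for a name from the list of things; names that differ only in an ending like _2 or _b are one class to them, and where a whole thing is asked for, a point or a joint stands for the part that bears it (a point fixed in the world has none). Each returns a list of dicts, best first, with "confidence" (0 to 1); they miss things now and then, are a little off and sometimes report something else, mostly with a low value. They report only what shows in the picture. A call takes as long as a camera call.
- models.boxes_of(name, camera): "xyz" ([x, y, z] in mm, in world coordinates, good to about 4 mm: the middle of the surface that is visible of it).
- models.cut_out(name, camera): "pixels" (400x640 bool, what is visible of it).
- models.place_of(name, camera): "xyz" ([x, y, z] in mm, in world coordinates, good to about 4 mm: a listed point, or the origin of a listed thing).
The state is a dict: "time": time; "joint_pos": joint angles; "qd": joint speeds; "joint_efforts": joint torques, N m; "tool_pos": TCP position; "tcp_rot": TCP orientation; "ft_force": force on the tool from outside, world axes, zero at the start; "wrist_torque": the same for the moment, N m; "finger_gap": finger opening in mm; "grip_force": force on a finger pad.
Only numpy, scipy, OpenCV 4.12 (cv2) and the standard library are available. Lean on these libraries where they do the work, as an engineer would, in place of code of your own. Each camera call takes 0.05 s, during which the arm holds its last target. There are 200 camera calls.

TASK

The brass pins and the black caps are finished with for this order: gently push the clear lids of those two bins down with your fingertips until they are fully shut, flat on the rims. Leave the lid of the steel-nut bin standing open as it is, the job still needs it. Do not pinch the lids or pick anything up, and do not shift or lift the bins, the bottle, the jar or the loose black part.

Things in the scene. Friction and masses are not known exactly. Their poses are not given: they have to be found in the camera images.
- stand: Low sloping aluminium bin stand fixed to the bench, 426 mm wide (y), 157 mm deep. Origin at bench height under its middle; x points away from the robot, up the slope of 0.21 rad (12 deg); z up. Shelf top 50 mm above the bench at the middle. Three bins side by side on it, centres 140 mm apart; which stock is in which place varies. Ribs (14 mm) between bins, a lip front and rear.
- bin_pins: Grey bin of small BRASS pins (gold-coloured), 145 mm deep, 115 wide, 70 high, about 0.75 kg filled, loose on the sloping stand. Origin at the centre of its underside; z vertical, x level from its front (robot side, blank white card) to its rear (hinge side), y along the row; in this frame the bin is pitched 0.21 rad, rear higher.
- lid_pins (a joint): Clear lid of that bin, rad: 0 = shut, flat on the rim; grows as it opens, 1.9 at most; starts 1.3 to 1.8. Hinged on the bin's rear top edge, so an open lid stands up at the rear; elevation above level = value - 0.21. Stiff hinge, no latch: the lid stays where it is left; 0.5 to 1 N at 100 mm from the hinge moves it. To shut, push its rear (outer) face over towards the robot and down.
- lid_pins_hinge (a point): Middle of that lid's hinge line, 56 mm behind and 84 mm above the bin's origin (bin frame). Axes turn with the lid: y along the hinge, -x from hinge to free edge, z out of the outer face (up when shut). The lid is a flat plate 148 mm long, 115 wide, 4 thick: inner face at z = 0, outer face at z = 4 mm.
- lid_pins_edge (a point): Middle of that lid's free edge on its outer face, 148 mm from the hinge; axes as the hinge point. A lip there reaches 9 mm below the inner face, over the bin's front.
- bin_caps: Grey bin of BLACK plastic caps, 145 mm deep, 115 wide, 70 high, about 0.75 kg filled, loose on the sloping stand. Origin at the centre of its underside; z vertical, x level from its front (robot side, blank white card) to its rear (hinge side), y along the row; in this frame the bin is pitched 0.21 rad, rear higher.
- lid_caps (a joint): Clear lid of that bin, rad: 0 = shut, flat on the rim; grows as it opens, 1.9 at most; starts 1.3 to 1.8. Hinged on the bin's rear top edge, so an open lid stands up at the rear; elevation above level = value - 0.21. Stiff hinge, no latch: the lid stays where it is left; 0.5 to 1 N at 100 mm from the hinge moves it. To shut, push its rear (outer) face over towards the robot and down.
- lid_caps_hinge (a point): Middle of that lid's hinge line, 56 mm behind and 84 mm above the bin's origin (bin frame). Axes turn with the lid: y along the hinge, -x from hinge to free edge, z out of the outer face (up when shut). The lid is a flat plate 148 mm long, 115 wide, 4 thick: inner face at z = 0, outer face at z = 4 mm.
- lid_caps_edge (a point): Middle of that lid's free edge on its outer face, 148 mm from the hinge; axes as the hinge point. A lip there reaches 9 mm below the inner face, over the bin's front.
- bin_nuts: Grey bin of STEEL hex nuts (silver-grey), 145 mm deep, 115 wide, 70 high, about 0.75 kg filled, loose on the sloping stand. Origin at the centre of its underside; z vertical, x level from its front (robot side, blank white card) to its rear (hinge side), y along the row; in this frame the bin is pitched 0.21 rad, rear higher.
- lid_nuts (a joint): Clear lid of that bin, rad: 0 = shut, flat on the rim; grows as it opens, 1.9 at most; starts 1.3 to 1.8. Hinged on the bin's rear top edge, so an open lid stands up at the rear; elevation above level = value - 0.21. Stiff hinge, no latch: the lid stays where it is left; 0.5 to 1 N at 100 mm from the hinge moves it. To shut, push its rear (outer) face over towards the robot and down.
- lid_nuts_hinge (a point): Middle of that lid's hinge line, 56 mm behind and 84 mm above the bin's origin (bin frame). Axes turn with the lid: y along the hinge, -x from hinge to free edge, z out of the outer face (up when shut). The lid is a flat plate 148 mm long, 115 wide, 4 thick: inner face at z = 0, outer face at z = 4 mm.
- lid_nuts_edge (a point): Middle of that lid's free edge on its outer face, 148 mm from the hinge; axes as the hinge point. A lip there reaches 9 mm below the inner face, over the bin's front.
- glue: Loose red plastic bottle with white cap, 34 mm across, 95 mm high, standing on the bench beyond the stand's +y end. Origin at the centre of its base.
- jar: Loose white jar with grey cap, 66 mm across, 75 mm high, on the bench beyond the stand's -y end. Origin at the centre of its base.
- plunger: Loose black turned part standing on the bench beside the jar, robot side, 32 mm across, 46 mm high. Origin at the centre of its base.

How it is judged:
By the outcome, as a careful person would: the job done as asked, in the order asked, and still so for the second after the job is handed in, with the robot touching nothing.
It also fails if it takes over 58 s, if anything falls off the work surface, if the arm or the gripper's body presses on something with over 40 N, if the wrist force passes 120 N, or if a joint passes its speed limit or range.

## Working session

There is one attempt and no reset: what is moved stays moved. The work goes in short steps, Python scripts to look and compute and a tool call to move; the robot and the scene stay as the last step left them, time stands still between calls to the robot, and variables do not carry over. Pictures are saved under pics/ and viewed, at most 10 in all, crops included, and the job is handed in when it is done.

Besides the shell and the picture viewer there is one more tool, called as name([rows], argument=value, ...), one row to a line, values as JSON. apply_moves: Moves the arm, as the interface text tells. Its arguments: {"type":"object","properties":{"rows":{"type":"array"},"fingers":{"type":"number"},"grip_force":{"type":"number"}},"required":["rows"]}

```bash
mkdir -p pics
cat > h.py <<'E'
from bench import sense, eyes, job, models
import numpy as np, cv2
def snap(c,f):
    p,d=eyes.snapshot(c); cv2.imwrite(f,p[:,:,::-1]); return p,d
E
python3 - <<'E'
from h import *
s=sense(); print(s['time'],s['tool_pos'],s['tcp_rot'],s['finger_gap'])
for c in ['scene','top']:
    p,d=snap(c,f'pics/{c}0.png')
    for n in ['bin_pins','bin_caps','bin_nuts','lid_pins_hinge','lid_caps_hinge','lid_nuts_hinge','lid_pins_edge','lid_caps_edge','lid_nuts_edge','glue','jar','plunger','stand']:
        r=models.place_of(n,c); print(c,n,[(np.round(x['xyz']).tolist(),round(x['confidence'],2)) for x in r[:2]])
print(sense()['time'])
E
```

```text
0.0 [199.69983845 565.14596041 208.82376105] [-1.79890196e+02 -9.59930340e-03  1.60530493e+02] 85.04188606791638
scene bin_pins [([471.0, -205.0, 51.0], 0.89)]
scene bin_caps [([494.0, -69.0, 52.0], 0.89)]
scene bin_nuts [([510.0, 71.0, 52.0], 0.59)]
scene lid_pins_hinge [([529.0, -211.0, 132.0], 0.83)]
scene lid_caps_hinge [([492.0, -69.0, 271.0], 0.72)]
scene lid_nuts_hinge [([551.0, -77.0, 134.0], 0.71), ([570.0, 62.0, 131.0], 0.65)]
scene lid_pins_edge []
scene lid_caps_edge [([492.0, -73.0, 270.0], 0.65)]
scene lid_nuts_edge [([563.0, 63.0, 281.0], 0.71)]
scene glue [([509.0, 207.0, 0.0], 0.64), ([466.0, -203.0, 270.0], 0.34)]
scene jar [([484.0, -351.0, 0.0], 0.86)]
scene plunger [([481.0, -350.0, -0.0], 0.7), ([424.0, -328.0, 2.0], 0.53)]
scene stand [([490.0, -67.0, 2.0], 0.85)]
top bin_pins [([473.0, -205.0, 52.0], 0.6)]
top bin_caps [([489.0, -67.0, 47.0], 0.76)]
top bin_nuts [([516.0, 71.0, 53.0], 0.77)]
top lid_pins_hinge []
top lid_caps_hinge [([548.0, -74.0, 133.0], 0.62), ([480.0, -349.0, -2.0], 0.24)]
top lid_nuts_hinge [([568.0, 68.0, 132.0], 0.64)]
top lid_pins_edge [([470.0, -203.0, 264.0], 0.74)]
top lid_caps_edge [([488.0, -69.0, 272.0], 0.63)]
top lid_nuts_edge [([565.0, 67.0, 283.0], 0.74)]
top glue [([422.0, -326.0, 4.0], 0.68), ([510.0, 209.0, -3.0], 0.56)]
top jar [([481.0, -350.0, -6.0], 0.57)]
top plunger [([422.0, -326.0, 3.0], 0.76)]
top stand [([548.0, -74.0, 132.0], 0.42), ([513.0, 70.0, 54.0], 0.19)]
1.4
```

View pics/scene0.png

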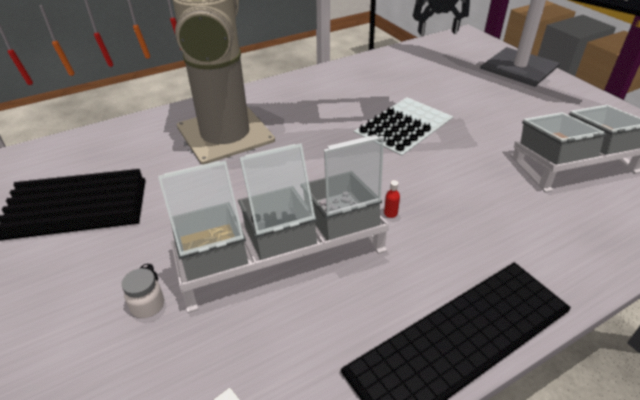

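View pics/top0.png

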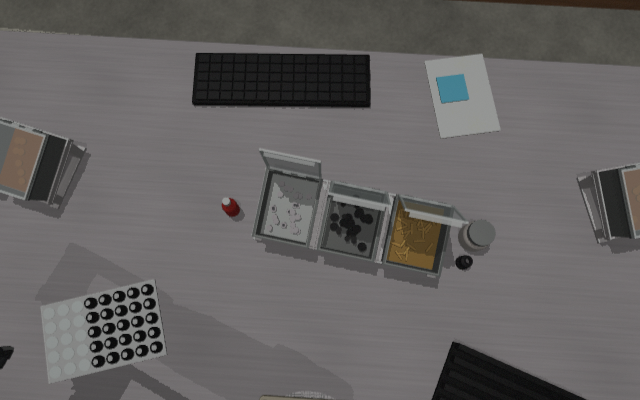

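The scene view shows brass pins at left (px 205,240), black caps in the middle (275,215) and nuts at right (345,200). The top view agrees, with pins at (415,240), caps (350,220), nuts (290,210), the jar at (480,235), the plunger at (464,262) and the glue at (230,207). The networks give lid elevations of about 66° for pins and 67° for caps. I'll shut the fingers, lift, and align with the stand's yaw of -8.5°.

apply_moves([
  [0,0,-40,0,0,-0.0385],
  [0,0,-40,0,0,-0.0385],
  [0,0,-40,0,0,-0.0385],
  [0,0,-40,0,0,-0.0385],
  [0,0,-40,0,0,-0.0385],
], fingers=0)

```text
time: 2.02
tool_pos: [199.9, 565.6, 411.3]
tcp_rot: [180.0, 0.0, 171.6]
ft_force: [0.6, -0.1, -0.6]
finger_gap: -0.1
grip_force: 0.0
```

```bash
cat >> h.py <<'E'
from scipy.spatial.transform import Rotation as Ro
A=np.radians(-8.45); X=np.array([np.cos(A),np.sin(A),0]); Y=np.array([-X[1],X[0],0]); Z=np.array([0,0,1.])
H={'pins':np.array([528,-212,134.]),'caps':np.array([548,-74,133.])}
def target(k,e,r,gap=0,half=11):   # TCP (tool down) so the tip's robot-side bottom corner is at radius r, gap off outer face
    e=np.radians(e); f=4+gap
    return H[k]+X*(-r*np.cos(e)+f*np.sin(e)+half)+Z*(r*np.sin(e)+f*np.cos(e))
def intool(d): return np.round(Ro.from_euler('xyz',sense()['tcp_rot'],degrees=True).inv().apply(d),1)
def go(p): return intool(p-np.array(sense()['tool_pos']))
E
python3 - <<'E'
from h import *
s=sense();print(s['time'],s['tool_pos'],s['tcp_rot'],s['finger_gap'],s['ft_force'])
t=target('pins',66,120,20); print(t, go(t), go(t+150*Z))
E
```

```text
2.025 [199.91391548 565.57733711 411.30575292] [1.79985432e+02 6.56296467e-03 1.71632238e+02] -0.13821621100320383 [ 0.62222131 -0.06895515 -0.57479062]
[ 512.28911544 -209.66600731  253.38713435] [-421.9 -721.6  157.8] [-421.9 -721.5    7.8]
```

apply_moves([
  [-28,-48,0,0,0,0],
  [-28,-48,0,0,0,0],
  [-28,-48,0,0,0,0],
  [-28,-48,0,0,0,0],
  [-28,-48,0,0,0,0],
])

```text
time: 2.65
tool_pos: [303.5, 306.1, 410.0]
tcp_rot: [180.0, 0.0, 171.6]
ft_force: [1.1, 0.3, 0.3]
finger_gap: 0.0
grip_force: 0.0
```

apply_moves([
  [-28,-48,0,0,0,0],
  [-28,-48,0,0,0,0],
  [-28,-48,0,0,0,0],
  [-28,-48,0,0,0,0],
  [-28,-48,0,0,0,0],
])

```text
time: 3.28
tool_pos: [406.8, 48.0, 410.2]
tcp_rot: [180.0, 0.1, 171.6]
ft_force: [1.5, 1.1, -0.5]
finger_gap: -0.1
grip_force: 0.0
```

apply_moves([
  [-28,-48,0,0,0,0],
  [-28,-48,0,0,0,0],
  [-28,-48,0,0,0,0],
  [-28,-48,0,0,0,0],
  [-28,-48,0,0,0,0],
])

```text
time: 3.9
tool_pos: [510.2, -210.0, 410.1]
tcp_rot: [-180.0, 0.0, 171.6]
ft_force: [1.9, 1.2, 0.8]
finger_gap: -0.1
grip_force: 0.0
```

Run:
```python
from h import *
s=sense();print(s['time'],s['tool_pos'],s['tcp_rot'],s['ft_force'])
t=target('pins',66,120,20); print(go(t), go(t+20*X+70*Z))
p,d=snap('wrist','pics/w1.png')
for n in ['lid_pins_hinge','lid_pins_edge','lid_caps_hinge','lid_caps_edge','bin_pins']:
    print(n,[(np.round(x['xyz']).tolist(),round(x['confidence'],2)) for x in models.place_of(n,'wrist')[:2]])
```

```text
3.9 [ 510.17512973 -210.01753826  410.08332251] [-1.79994832e+02  3.88387602e-02  1.71550169e+02] [1.9213779 1.1995565 0.8487008]
[ -1.9   0.7 156.7] [-22.    0.7  86.7]
lid_pins_hinge [([527.0, -211.0, 134.0], 0.98)]
lid_pins_edge [([469.0, -205.0, 273.0], 0.79)]
lid_caps_hinge [([549.0, -71.0, 132.0], 0.91)]
lid_caps_edge [([486.0, -67.0, 271.0], 0.75)]
bin_pins [([472.0, -208.0, 49.0], 0.58)]
```

View pics/w1.png

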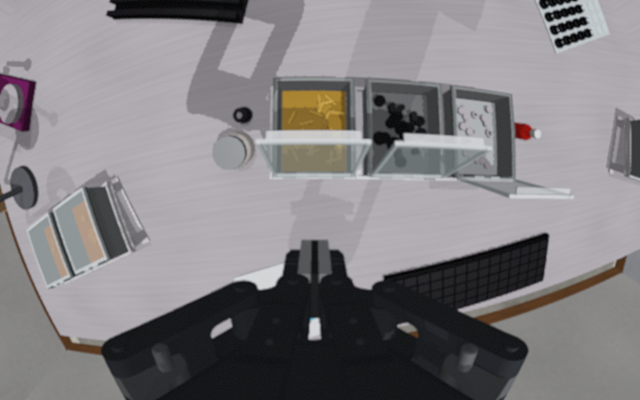

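The fisheye view confirms the layout, with the pins lid at (315,155) and free space behind it. I'll descend about 30 mm behind the lid.

apply_moves([
  [-22,0,20,0,0,0],
  [0,0,40,0,0,0],
  [0,0,40,0,0,0],
  [0,0,35,0,0,0],
  [0,0,20,0,0,0],
])

```text
time: 4.82
tool_pos: [531.0, -209.7, 253.8]
tcp_rot: [180.0, -0.0, 171.7]
ft_force: [-0.7, 0.2, -0.3]
finger_gap: 0.3
grip_force: 0.0
```

Run:
```python
from h import *
s=sense();print(s['time'],s['tool_pos'],s['ft_force'])
p=np.array(s['tool_pos'])
for g,e in [(0,66),(-3,60),(-3,50),(-3,40),(-3,30),(-3,20),(-3,10),(-3,0),(-2,-8),(0,-12)]:
    t=target('pins',e,120,g); print(e,intool(t-p)); p=t
```

```text
4.825 [ 530.95732315 -209.70917693  253.76883861] [-0.6807901   0.18665582 -0.30992558]
66 [36.7 -2.6  8.5]
60 [14.   0.   6.8]
50 [17.2  0.  11.9]
40 [14.9  0.  14.7]
30 [12.1  0.  17. ]
20 [ 9.   0.  18.9]
10 [ 5.6  0.  20.2]
0 [ 2.  -0.  20.8]
-8 [-0.9 -0.  15.7]
-12 [-0.9 -0.   6.3]
```

apply_moves([
  [12,0,3,0,0,0],
  [10,0,3,0,0,0],
  [8,0,2,0,0,0],
  [7,0,2,0,0,0],
  [7,0,3,0,0,0],
])

```text
time: 5.45
tool_pos: [487.7, -205.0, 242.3]
tcp_rot: [-180.0, 0.1, 171.5]
ft_force: [0.1, 0.1, -0.4]
finger_gap: -0.1
grip_force: 0.0
```

apply_moves([
  [7,0,4,0,0,0],
  [8,0,5,0,0,0],
  [9,0,6,0,0,0],
  [8,0,7,0,0,0],
  [7,0,7,0,0,0],
])

```text
time: 6.08
tool_pos: [448.8, -199.1, 212.3]
tcp_rot: [180.0, -0.0, 171.6]
ft_force: [0.8, -0.1, 0.5]
finger_gap: 0.0
grip_force: 0.2
```

apply_moves([
  [6,0,8,0,0,0],
  [6,0,9,0,0,0],
  [5,0,9,0,0,0],
  [4,0,10,0,0,0],
  [3,0,10,0,0,0],
])

```text
time: 6.7
tool_pos: [425.4, -195.6, 166.1]
tcp_rot: [180.0, -0.0, 171.6]
ft_force: [0.3, 0.0, 0.0]
finger_gap: 0.0
grip_force: 0.2
```

Run:
```python
from h import *
s=sense();print(s['time'],s['tool_pos'],s['ft_force'])
p=np.array(s['tool_pos'])
for g,e in [(0,15),(0,10),(0,5),(0,0),(0,-4),(-0,-8),(0,-12)]:
    t=target('pins',e,120,g); print(e,intool(t-p)); p=t
```

```text
6.7 [ 425.37733449 -195.58929233  166.13158258] [0.2664027  0.01543069 0.0066248 ]
15 [-0.  -1.2 -2.8]
10 [ 2.6 -0.  10.1]
5 [ 1.7 -0.  10.3]
0 [ 0.8 -0.  10.4]
-4 [-0.  -0.   8.4]
-8 [-0.6 -0.   8.4]
-12 [-1.2 -0.   8.3]
```

apply_moves([
  [2,0,8,0,0,0],
  [1,0,8,0,0,0],
  [0,0,8,0,0,0],
  [0,0,7,0,0,0],
  [0,0,6,0,0,0],
])

```text
time: 7.32
tool_pos: [422.7, -195.2, 129.4]
tcp_rot: [180.0, -0.0, 171.6]
ft_force: [-0.1, -0.4, -0.7]
finger_gap: 0.1
grip_force: 0.2
```

apply_moves([
  [0,0,3,0,0,0],
  [0,0,2,0,0,0],
  [0,0,1,0,0,0],
  [0,0,1,0,0,0],
  [0,0,1,0,0,0],
])

```text
time: 7.95
tool_pos: [422.8, -195.3, 122.0]
tcp_rot: [-180.0, 0.0, 171.6]
ft_force: [-0.1, -0.1, 0.1]
finger_gap: 0.2
grip_force: 0.2
```

apply_moves([
  [0,0,1,0,0,0],
  [0,0,1,0,0,0],
  [0,0,1,0,0,0],
  [0,0,0.5,0,0,0],
  [0,0,0,0,0,0],
])

```text
time: 8.57
tool_pos: [422.7, -195.2, 118.4]
tcp_rot: [180.0, -0.0, 171.6]
ft_force: [0.4, 0.4, 0.2]
finger_gap: -0.4
grip_force: 0.0
```

Run:
```python
from h import *
s=sense();print(s['time'],s['tool_pos'],s['ft_force'])
p,d=snap('scene','pics/s2.png'); cv2.imwrite('pics/s2c.png',cv2.resize(p[120:320,100:420,::-1],(800,500)))
```

```text
8.575 [ 422.68959091 -195.20687155  118.35059175] [0.35747929 0.43750105 0.1716947 ]
```

View pics/s2c.png

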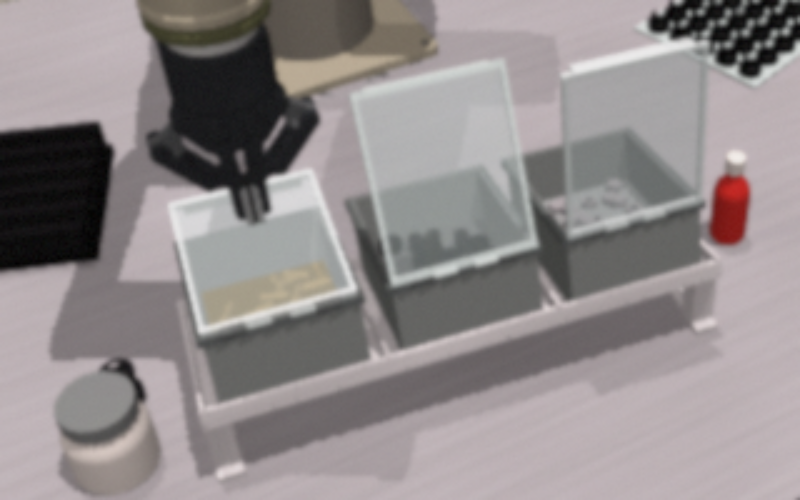

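The crop shows the pins lid nearly shut under the fingertips (250,210), with the caps and nuts lids still standing. I'll press on in small steps.

apply_moves([
  [0,0,0.7,0,0,0],
  [0,0,0.7,0,0,0],
  [0,0,0.6,0,0,0],
  [0,0,0.5,0,0,0],
  [0,0,0,0,0,0],
])

```text
time: 9.25
tool_pos: [422.7, -195.2, 115.8]
tcp_rot: [180.0, -0.0, 171.6]
ft_force: [-0.3, 0.1, 0.7]
finger_gap: 0.2
grip_force: 0.0
```

apply_moves([
  [0,0,0.5,0,0,0],
  [0,0,0.5,0,0,0],
  [0,0,0.5,0,0,0],
  [0,0,0,0,0,0],
  [0,0,0,0,0,0],
])

```text
time: 9.88
tool_pos: [422.7, -195.2, 114.4]
tcp_rot: [-180.0, -0.0, 171.6]
ft_force: [0.2, -0.4, -0.3]
finger_gap: -0.1
grip_force: 0.0
```

apply_moves([
  [0,0,0.5,0,0,0],
  [0,0,0.5,0,0,0],
  [0,0,0.5,0,0,0],
  [0,0,0,0,0,0],
  [0,0,0,0,0,0],
])

```text
time: 10.5
tool_pos: [422.7, -195.2, 112.8]
tcp_rot: [180.0, -0.0, 171.6]
ft_force: [0.3, -0.1, -0.7]
finger_gap: -0.3
grip_force: 0.0
```

apply_moves([
  [0,0,0.5,0,0,0],
  [0,0,0.5,0,0,0],
  [0,0,0.5,0,0,0],
  [0,0,0,0,0,0],
  [0,0,0,0,0,0],
])

```text
time: 11.12
tool_pos: [422.6, -195.2, 111.3]
tcp_rot: [180.0, -0.0, 171.6]
ft_force: [-0.5, 0.2, 0.1]
finger_gap: -0.2
grip_force: 0.0
```

```bash
cat >> h.py <<'E'
def lidang(cam,k):
    c=eyes.get_calibration(cam); K=np.array(c['intrinsics']); R=np.array(c['R']); t=np.array(c['t'])
    p,d=eyes.snapshot(cam); n=f'lid_{k}'; m=models.cut_out(n,cam)
    if not m: return None
    v,u=np.where(m[0]['pixels']&(d>0)); z=d[v,u]
    P=(np.linalg.inv(K)@np.c_[u*z,v*z,z].T).T; W=(P-t)@R
    q=W-H[k]; return m[0]['confidence'],np.c_[-q@X,q@Y,q[:,2]]
E
python3 - <<'E'
from h import *
for cam in ['top','scene']:
    r=lidang(cam,'pins')
    if r is None: print(cam,None); continue
    c,q=r; print(cam,c,len(q))
    for a in range(-10,170,15):
        s=q[(q[:,0]>=a)&(q[:,0]<a+15)&(abs(q[:,1])<62)]
        if len(s): print(a+7,len(s),np.percentile(s[:,2],[10,50,90]).round(1), 'shut',round(4-np.tan(.21)*(a+7),1))
for n in ['lid_pins_edge','lid_pins_hinge','bin_pins']:
    for cam in ['top','scene']: print(n,cam,[(np.round(x['xyz']).tolist(),round(x['confidence'],2)) for x in models.place_of(n,cam)[:1]])
print(sense()['ft_force'],sense()['time'],target('pins',-12,120))
E
```

```text
top None
scene 0.96 2930
-3 173 [1.6 3.9 5.7] shut 4.6
12 352 [2.4 3.6 4.8] shut 1.4
27 339 [1.4 2.7 4.1] shut -1.8
42 330 [0.7 2.2 3.6] shut -5.0
57 320 [-0.2  1.4  2.7] shut -8.1
72 313 [-0.6  0.8  2.1] shut -11.3
87 300 [-1.4 -0.1  1.5] shut -14.5
102 273 [-2.3 -0.8  1. ] shut -17.7
117 220 [-2.8 -1.5  0. ] shut -20.9
132 197 [-3.7 -2.5 -1.2] shut -24.1
147 101 [-4.2 -2.9 -1.7] shut -27.3
lid_pins_edge top [([380.0, -188.0, 130.0], 0.87)]
lid_pins_edge scene [([379.0, -195.0, 127.0], 0.7)]
lid_pins_hinge top [([527.0, -216.0, 135.0], 0.7)]
lid_pins_hinge scene [([527.0, -214.0, 132.0], 0.65)]
bin_pins top [([475.0, -204.0, 53.0], 0.67)]
bin_pins scene [([471.0, -203.0, 53.0], 0.96)]
[0.31404529 0.8920288  0.37247363] 11.625 [ 421.95445505 -196.24598399  112.9631875 ]
```

Run:
```python
from h import *
p,d=snap('scene','pics/s3.png'); a=cv2.resize(p[150:290,150:310,::-1],(640,560),interpolation=cv2.INTER_CUBIC); cv2.imwrite('pics/s3c.png',a)
c=eyes.get_calibration('scene'); 
u=np.array(c['intrinsics'])@(np.array(c['R'])@np.array(sense()['tool_pos'])+np.array(c['t'])); u=u[:2]/u[2]; print('tcp px',u,(u-[150,150])*4)
p,d=snap('wrist','pics/w2.png'); print(np.round(eyes.get_calibration('wrist')['mount'],2))
```

```text
tcp px [204.20078822 217.27469703] [216.80315289 269.09878812]
[[ 0.0000e+00 -9.6000e-01 -2.8000e-01  7.1850e+01]
 [ 1.0000e+00  0.0000e+00 -0.0000e+00 -3.0000e-02]
 [ 0.0000e+00 -2.8000e-01  9.6000e-01 -1.6407e+02]
 [ 0.0000e+00  0.0000e+00  0.0000e+00  1.0000e+00]]
```

View pics/s3c.png

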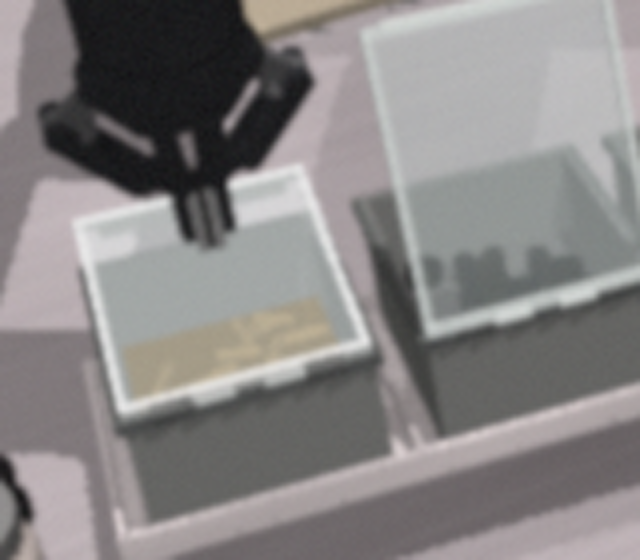

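View pics/w2.png

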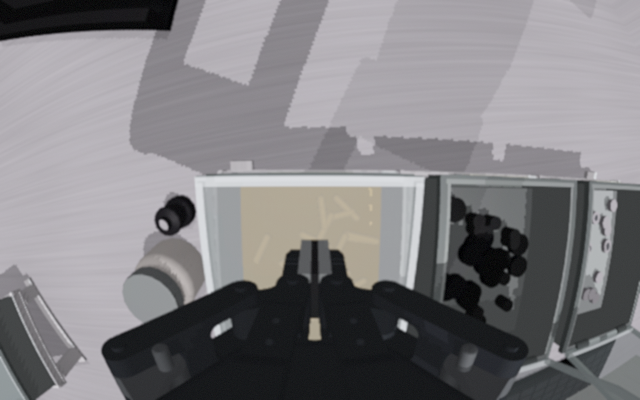

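Run:
```python
from h import *
c=eyes.get_calibration('wrist'); K=np.array(c['intrinsics']); M=np.array(c['mount']); 
p,d=eyes.snapshot('wrist')
for v in range(220,275,4):
    for u in [306,322]:
        r=np.array([u-K[0,2],v-K[1,2]]); n=np.hypot(*r); th=n/K[0,0]; z=d[v,u]
        xy=r/n*np.tan(th)*z; P=M@np.r_[xy,z,1]; print((u,v),P[:3].round(1),end=' ')
    print()
```

```text
(306, 220) [ 20.2  -4.1 -20.8] (322, 220) [ 20.    3.8 -20.1] 
(306, 224) [ 18.1  -4.1 -20.7] (322, 224) [ 17.8   3.8 -19.9] 
(306, 228) [ 15.5  -4.2 -19.6] (322, 228) [ 16.    3.8 -20.7] 
(306, 232) [ 13.7  -4.2 -20.5] (322, 232) [ 13.5   3.8 -20. ] 
(306, 236) [ 11.7  -4.2 -20.7] (322, 236) [ 11.4   3.9 -20.1] 
(306, 240) [ 12.   -4.  -26.6] (322, 240) [ 11.9   3.7 -26.4] 
(306, 244) [ 11.8  -3.9 -30.9] (322, 244) [ 11.6   3.6 -30.4] 
(306, 248) [ 11.3  -3.8 -34.3] (322, 248) [ 11.8   3.5 -35.3] 
(306, 252) [ 11.8  -3.7 -39.5] (322, 252) [ 12.3   3.4 -40.5] 
(306, 256) [ 11.7  -3.6 -43.4] (322, 256) [ 11.7   3.3 -43.4] 
(306, 260) [ 11.6  -3.5 -47. ] (322, 260) [ 11.6   3.2 -46.9] 
(306, 264) [ 11.9  -3.4 -51.1] (322, 264) [ 11.9   3.1 -51.1] 
(306, 268) [ 11.9  -3.3 -54.6] (322, 268) [ 11.7   3.1 -54.1] 
(306, 272) [ 11.8  -3.3 -57.7] (322, 272) [ 11.9   3.  -57.8]
```

The wrist depth shows the closed fingertips end about 21 mm behind the nominal TCP, and the lid is 3° below level with 9° to go. Full shut is expected near TCP z≈97, so I'll continue down.

apply_moves([
  [0,0,3,0,0,0],
  [0,0,3,0,0,0],
  [0,0,2,0,0,0],
  [0,0,1,0,0,0],
  [0,0,1,0,0,0],
])

```text
time: 12.4
tool_pos: [422.7, -195.2, 101.3]
tcp_rot: [180.0, -0.0, 171.6]
ft_force: [-0.3, 0.2, 0.2]
finger_gap: 0.0
grip_force: 0.2
```

apply_moves([
  [0,0,0.7,0,0,0],
  [0,0,0.7,0,0,0],
  [0,0,0.6,0,0,0],
  [0,0,0,0,0,0],
  [0,0,0,0,0,0],
])

```text
time: 13.02
tool_pos: [422.6, -195.2, 99.3]
tcp_rot: [180.0, -0.0, 171.6]
ft_force: [-0.5, -0.6, -0.9]
finger_gap: -0.1
grip_force: 0.0
```

apply_moves([
  [0,0,0.5,0,0,0],
  [0,0,0.5,0,0,0],
  [0,0,0.5,0,0,0],
  [0,0,0,0,0,0],
  [0,0,0,0,0,0],
])

```text
time: 13.65
tool_pos: [422.7, -195.2, 97.9]
tcp_rot: [180.0, -0.0, 171.6]
ft_force: [-0.8, -0.5, -0.9]
finger_gap: 0.1
grip_force: 0.1
```

apply_moves([
  [0,0,0.5,0,0,0],
  [0,0,0.5,0,0,0],
  [0,0,0,0,0,0],
  [0,0,0,0,0,0],
  [0,0,0,0,0,0],
])

```text
time: 14.28
tool_pos: [422.6, -195.2, 96.8]
tcp_rot: [180.0, -0.0, 171.6]
ft_force: [-0.8, -0.2, 0.1]
finger_gap: -0.2
grip_force: 0.0
```

apply_moves([
  [0,0,0.5,0,0,0],
  [0,0,0.5,0,0,0],
  [0,0,0,0,0,0],
  [0,0,0,0,0,0],
  [0,0,0,0,0,0],
])

```text
time: 14.9
tool_pos: [422.6, -195.2, 95.9]
tcp_rot: [180.0, -0.0, 171.6]
ft_force: [0.9, 0.5, -0.0]
finger_gap: -0.2
grip_force: 0.1
```

```bash
cat >> h.py <<'E'
def prof(k,cam='scene'):
    c,q=lidang(cam,k); q=q[(q[:,0]>15)&(q[:,0]<140)&(abs(q[:,1])<55)&(abs(q[:,1]-10)>0)]
    b=np.polyfit(q[:,0],q[:,2],1)
    for _ in range(3):
        r=q[:,2]-np.polyval(b,q[:,0]); g=abs(r)<4; b=np.polyfit(q[g,0],q[g,2],1)
    print(k,len(q),'elev deg',np.degrees(np.arctan(-b[0]))*-1,'z at hinge',b[1])
E
python3 - <<'E'
from h import *
prof('pins'); print(sense()['ft_force'],sense()['time'])
E
```

```text
pins 1873 elev deg -11.586377341627431 z at hinge 4.37534291763757
[-1.25934542 -0.2812241   0.09649604] 15.0
```

apply_moves([
  [0,0,0.4,0,0,0],
  [0,0,0.4,0,0,0],
  [0,0,0,0,0,0],
  [0,0,0,0,0,0],
  [0,0,0,0,0,0],
])

```text
time: 15.62
tool_pos: [422.7, -195.2, 95.2]
tcp_rot: [-180.0, 0.0, 171.6]
ft_force: [-0.0, 0.5, 1.4]
finger_gap: 0.0
grip_force: 0.6
```

apply_moves([
  [0,0,0.4,0,0,0],
  [0,0,0.4,0,0,0],
  [0,0,0,0,0,0],
  [0,0,0,0,0,0],
  [0,0,0,0,0,0],
])

```text
time: 16.25
tool_pos: [422.9, -195.3, 94.9]
tcp_rot: [-180.0, 0.0, 171.6]
ft_force: [-2.2, 1.3, 5.8]
finger_gap: 0.1
grip_force: 3.3
```

The force rose to 5.8 N with the tip stopped, so the pins lid is fully shut. I'll lift off and go behind the caps lid.

apply_moves([
  [0,0,-10,0,0,0],
  [0,0,-50,0,0,0],
  [0,0,-60,0,0,0],
  [0,0,-60,0,0,0],
  [0,0,-60,0,0,0],
])

```text
time: 16.88
tool_pos: [422.3, -195.0, 336.6]
tcp_rot: [-180.0, 0.0, 171.6]
ft_force: [0.3, 0.0, 1.0]
finger_gap: -0.2
grip_force: 0.0
```

Run:
```python
from h import *
prof('pins')
for k in ['pins','caps']:
  for n in [f'lid_{k}_edge',f'lid_{k}_hinge']:
    print(n,[(np.round(x['xyz']).tolist(),round(x['confidence'],2)) for x in models.place_of(n,'scene')[:1]])
t=target('caps',66,120,30)-21*Z; print(go(t),go(t+100*Z))
p=t
for g,e in [(0,66),(0,10),(0,0),(0,-12)]:
    t=target('caps',e,120,g)-21*Z; print(e,intool(t-p)); p=t
```

```text
pins 1974 elev deg -11.949000435980421 z at hinge 4.427060689387749
lid_pins_edge [([382.0, -194.0, 107.0], 0.7)]
lid_pins_hinge [([531.0, -212.0, 130.0], 0.64)]
lid_caps_edge [([492.0, -71.0, 274.0], 0.77)]
lid_caps_hinge [([551.0, -77.0, 134.0], 0.66)]
[-100.1  138.1   97.4] [-99.9 138.1  -2.6]
66 [27.4 -0.  12.3]
10 [72.2 -0.1 86.6]
0 [ 2.5 -0.  20.8]
-12 [-1.8 -0.  25. ]
```

apply_moves([
  [-20,28,0,0,0,0],
  [-20,28,0,0,0,0],
  [-20,28,0,0,0,0],
  [-20,27,0,0,0,0],
  [-20,27,0,0,0,0],
])

```text
time: 17.8
tool_pos: [541.6, -72.3, 331.8]
tcp_rot: [180.0, -0.2, 171.6]
ft_force: [0.1, -1.2, -1.0]
finger_gap: -0.2
grip_force: 0.0
```

apply_moves([
  [0,0,20,0,0,0],
  [0,0,30,0,0,0],
  [0,0,25,0,0,0],
  [0,0,15,0,0,0],
  [0,0,7,0,0,0],
])

```text
time: 18.42
tool_pos: [540.9, -73.2, 235.4]
tcp_rot: [180.0, -0.2, 171.6]
ft_force: [-0.0, -0.1, -0.1]
finger_gap: 0.1
grip_force: 0.0
```

apply_moves([
  [10,0,5,0,0,0],
  [7,0,3,0,0,0],
  [6,0,2,0,0,0],
  [6,0,2,0,0,0],
  [7,0,3,0,0,0],
])

```text
time: 19.05
tool_pos: [506.1, -68.1, 222.6]
tcp_rot: [-180.0, 0.1, 171.6]
ft_force: [0.1, 0.1, 0.6]
finger_gap: -0.2
grip_force: 0.3
```

apply_moves([
  [7,0,4,0,0,0],
  [8,0,5,0,0,0],
  [9,0,6,0,0,0],
  [8,0,7,0,0,0],
  [7,0,7,0,0,0],
])

```text
time: 19.68
tool_pos: [467.0, -62.3, 192.7]
tcp_rot: [180.0, -0.0, 171.6]
ft_force: [1.2, 0.6, -0.1]
finger_gap: 0.3
grip_force: 0.2
```

Run:
```python
from h import *
prof('caps')
print(sense()['ft_force'],[(x,go(target('caps',x,120)-21*Z)) for x in (40,30,20,10,0)])
```

```text
caps 3452 elev deg 39.805249459146175 z at hinge 5.427243789223591
[-0.46546889 -0.68719654  0.73349292] [(40, array([-4. ,  0.2, -0.1])), (30, array([ 8.5,  0.2, 16.6])), (20, array([17.9,  0.2, 35.3])), (10, array([24. ,  0.2, 55.4])), (0, array([26.5,  0.2, 76.1]))]
```

apply_moves([
  [6,0,9,0,0,0],
  [5,0,9,0,0,0],
  [5,0,10,0,0,0],
  [4,0,10,0,0,0],
  [3,0,10,0,0,0],
])

```text
time: 20.4
tool_pos: [444.5, -58.9, 144.5]
tcp_rot: [180.0, -0.0, 171.6]
ft_force: [0.2, 0.4, 0.3]
finger_gap: 0.2
grip_force: 0.2
```

apply_moves([
  [2,0,10,0,0,0],
  [1,0,10,0,0,0],
  [0,0,9,0,0,0],
  [0,0,7,0,0,0],
  [0,0,5,0,0,0],
])

```text
time: 21.02
tool_pos: [442.1, -58.6, 103.9]
tcp_rot: [180.0, 0.0, 171.6]
ft_force: [0.2, -0.4, 1.1]
finger_gap: 0.4
grip_force: 0.2
```

apply_moves([
  [0,0,2,0,0,0],
  [0,0,1,0,0,0],
  [0,0,1,0,0,0],
  [0,0,0.5,0,0,0],
  [0,0,0,0,0,0],
])

```text
time: 21.65
tool_pos: [442.0, -58.6, 99.9]
tcp_rot: [-180.0, 0.0, 171.6]
ft_force: [0.3, 0.3, -0.5]
finger_gap: -0.0
grip_force: 0.1
```

apply_moves([
  [0,0,1,0,0,0],
  [0,0,1,0,0,0],
  [0,0,0.7,0,0,0],
  [0,0,0.5,0,0,0],
  [0,0,0,0,0,0],
])

```text
time: 22.28
tool_pos: [441.9, -58.6, 96.5]
tcp_rot: [180.0, -0.0, 171.6]
ft_force: [-0.2, 0.2, -0.5]
finger_gap: -0.2
grip_force: 0.0
```

apply_moves([
  [0,0,0.4,0,0,0],
  [0,0,0.4,0,0,0],
  [0,0,0,0,0,0],
  [0,0,0,0,0,0],
  [0,0,0,0,0,0],
])

```text
time: 22.9
tool_pos: [441.9, -58.6, 95.8]
tcp_rot: [-180.0, -0.0, 171.6]
ft_force: [-0.2, 0.4, 1.1]
finger_gap: -0.4
grip_force: 0.1
```

apply_moves([
  [0,0,0.4,0,0,0],
  [0,0,0.4,0,0,0],
  [0,0,0,0,0,0],
  [0,0,0,0,0,0],
  [0,0,0,0,0,0],
])

```text
time: 23.52
tool_pos: [442.0, -58.5, 95.0]
tcp_rot: [-180.0, 0.0, 171.6]
ft_force: [-0.1, -0.0, 1.2]
finger_gap: -0.2
grip_force: 0.2
```

apply_moves([
  [0,0,0.4,0,0,0],
  [0,0,0.4,0,0,0],
  [0,0,0,0,0,0],
  [0,0,0,0,0,0],
  [0,0,0,0,0,0],
])

```text
time: 24.15
tool_pos: [442.1, -58.6, 94.6]
tcp_rot: [-180.0, 0.0, 171.6]
ft_force: [-3.3, 1.4, 4.5]
finger_gap: -0.1
grip_force: 2.8
```

apply_moves([
  [0,0,0.3,0,0,0],
  [0,0,0.2,0,0,0],
  [0,0,0,0,0,0],
  [0,0,0,0,0,0],
  [0,0,0,0,0,0],
])

```text
time: 24.78
tool_pos: [442.2, -58.6, 94.5]
tcp_rot: [-180.0, 0.0, 171.6]
ft_force: [-4.1, 0.9, 7.9]
finger_gap: 0.0
grip_force: 4.6
```

The rim is reached at 7.9 N. I'll lift off and check.

apply_moves([
  [0,0,-6,0,0,0],
  [0,0,-40,0,0,0],
  [0,0,-60,0,0,0],
  [0,0,-60,0,0,0],
  [0,0,-60,0,0,0],
])

```text
time: 25.4
tool_pos: [441.6, -58.5, 321.7]
tcp_rot: [-180.0, 0.0, 171.6]
ft_force: [0.6, -0.5, -0.7]
finger_gap: -0.2
grip_force: 0.0
```

Run:
```python
from h import *
prof('pins'); prof('caps'); H['nuts']=np.array([569,65,132.])
for n in ['bin_pins','bin_caps','bin_nuts','lid_nuts_edge','lid_caps_edge','glue','jar','plunger']:
    print(n,[(np.round(x['xyz']).tolist(),round(x['confidence'],2)) for x in models.place_of(n,'scene')[:2]])
p,d=snap('scene','pics/s4.png'); cv2.imwrite('pics/s4c.png',cv2.resize(p[120:320,100:420,::-1],(800,500))); print(sense()['time'])
```

```text
pins 1977 elev deg -11.977173586653308 z at hinge 4.500054187799393
caps 1754 elev deg -11.97060364861117 z at hinge 5.386659065166064
bin_pins [([474.0, -206.0, 51.0], 0.93)]
bin_caps [([493.0, -69.0, 51.0], 0.95)]
bin_nuts [([514.0, 72.0, 52.0], 0.71)]
lid_nuts_edge [([565.0, 67.0, 281.0], 0.95), ([472.0, -207.0, 53.0], 0.17)]
lid_caps_edge [([405.0, -58.0, 112.0], 0.91)]
glue [([510.0, 208.0, -2.0], 0.63)]
jar [([483.0, -354.0, -0.0], 0.8)]
plunger [([426.0, -324.0, -1.0], 0.42)]
26.05
```

View pics/s4c.png

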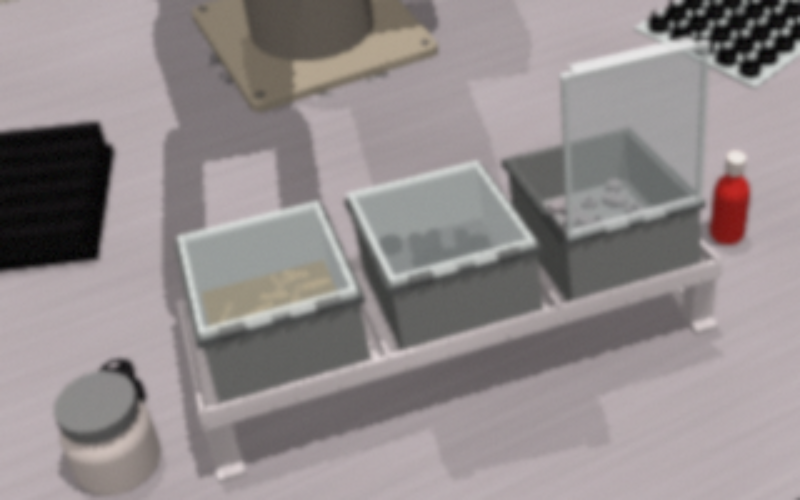

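The pins lid (270,270) and caps lid (440,220) lie flat. The nuts lid (635,130) still stands open, and everything else is in place.

```bash
python3 -c "
from bench import job
print(job.hand_in())"
```

```text
the job is handed in; nothing more can be done
None
```

The brass-pin lid and then the black-cap lid were pushed fully shut, the steel-nut lid was left open, nothing else shifted in the final camera check, and the job was handed in at about 26 s.

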